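# Tuck the ticket file's flap shut

### The job

Close the yellow ticket file: fold the tongue at the flap's edge down, fold the flap over the tickets, and tuck the tongue's edge beneath the dark strap by pressing the flap down until it lies flat, so that it stays shut when you let go. Work with the fingertips only, pushing and pressing gently; do not pick up, tip or drag the file, and leave the stapler, stamp, marker and thread spool beside it where they are.

Things in the scene. Friction and masses are not known exactly. Their poses are not given: they have to be found in the camera images.
- file: Ticket file: low mustard-yellow plastic case, loose on the counter, about 0.8 kg, 190 (x) x 220 (y) x 45 mm (z); origin at the centre of its underside. Front with a blank white label faces -x. A fixed top panel, upper face 45 mm above the origin, runs from the front edge back to x = +35 mm; behind it ticket pads show in the opening. A sideways push over about 4 N slides the file.
- flap_hinge (a point): Middle of the flap's hinge line at the file's rear top edge, file frame (92, 0, 47) mm. The line runs along the file's y; the flap folds over it towards the front (-x).
- flap (a joint): Flap angle (rad): 0 = flat over the opening and on to the top panel, towards file -x (hard stop); 1.57 = upright; starts at 1.2 to 1.75. The flap is a yellow plate 200 mm wide (y), 72 mm from hinge to crease, 3 mm thick. Stiff hinge: it stays where it is left and takes about 0.14 N m to turn (2.3 N at 60 mm from the hinge).
- tongue (a joint): Angle of the tongue to the flap (rad) about the crease: 0 = straight on; positive = folded to the flap's inner side, which comes to lie on the file; starts at 0.1 to 0.45, range -0.08 to 1.9. Limp crease that stays as folded: 0.02 N m (0.4 N at 50 mm from the crease), so a push on the outer half of the tongue folds the tongue and leaves the flap standing.
- crease (a point): Middle of the crease, the hinge line between flap and tongue, 72 mm from the flap's hinge, in the mid-plane of both plates.
- tongue_edge (a point): Middle of the tongue's free edge. The tongue is 58 to 66 mm wide (y), 62 mm from crease to edge, 3 mm thick, with rounded corners. Folded 1.1 to 1.6 rad, its edge comes down on the panel on the hinge side of the strap as the flap is lowered; pressing the crease down to the panel then straightens the tongue and slides its edge (smooth, it slips easily) beneath the strap.
- strap_lip (a point): Middle of the strap's lower edge on the hinge side, where the tongue enters; file frame (-28, 0, 53) mm. The strap: dark fixed bar on the panel, 96 mm (y, 128 with its riveted feet) x 16 (file x -28 to -44) x 3 mm, clear height 8 mm and clear width 74 mm beneath. It is 120 mm from the hinge, flap and tongue laid straight 134 mm: an unfolded tongue lands on top of it.
- stapler: Black stapler, 41 x 155 x 47 mm, lying along the file's right (-y) side; origin at the centre of its underside. Leave alone.
- stamp: Rubber stamp with wooden grip, 28 x 54 x 71 mm, standing on the file's left (+y); origin at the centre of its underside. Leave alone.
- marker: Black and white marker pen, 17 x 135 x 16 mm, lying in front (-x) of the file; origin at the centre of its underside. Leave alone.
- spool: Red thread spool, 28 mm across and 42 mm high, standing left of the file behind the stamp; origin at the centre of its underside. Leave alone.

How it is judged (in metres and radians):
At the end, for the whole second after the job is handed in: The flap lies flat (its angle under 0.09 rad), the tongue's edge is at least 8 mm in beneath the strap (lower than the strap's underside), and the file rests flat on the counter, at rest, within 50 mm of where it stood (value of joint flap below 0.09 rad and x of tongue_edge in the frame of file below -0.036 m and z of tongue_edge in the frame of file below 0.053 m and linear speed of file below 0.01 m/s and angle between file's own z axis and vertical below 0.03 rad and height (world z) of file below 0.004 m and distance of file from where it was at the start of the episode below 0.05 m); the robot touches nothing.
It fails at once if the file is picked up, tipped or dragged more than 50 mm along the counter (height (world z) of file above 0.015 m or angle between file's own z axis and vertical above 0.15 rad or distance of file from where it was at the start of the episode above 0.05 m).
It fails at once if the file, its flap or its tongue is pushed with more than 40 N (contact force between any of the fingers, the arm and file above 40 N).
It fails at once if the stapler, stamp, marker or spool is shifted more than 30 mm (distance of any of stapler, stamp, marker, spool from where it was at the start of the episode above 0.03 m).
It fails at once if the stapler, stamp, marker or spool is picked up, or the stamp or spool knocked over (height (world z) of any of stapler, stamp, marker, spool above 0.02 m or angle between any of stamp, spool's own z axis and vertical above 0.5 rad).
It also fails if it takes over 45 s, if anything falls off the work surface, if the arm or the gripper's body presses on something with over 40 N, if the wrist force passes 120 N, or if a joint passes its speed limit or range.

### The arm

A 6-joint arm with a two-finger parallel gripper is mounted at the origin on a cart in front of the work surface, level with it; the furniture and walls round the work are solid. World frame = base frame: x ahead of the robot, y to its left, z up, the work surface at z = 0. Lengths are in mm, angles in degrees, forces in N, time in s.
With the tool pointing down it reaches from about 350 to 850 mm from the base axis. Payload 8.1 kg.
Tool frame: the origin (TCP) lies midway between the tips of the shut fingers; the grasp point (between the pads) lies 19 mm behind it; z points along the fingers, y is the line along which they close (so a half turn about z gives the same grasp; the last joint's range is limited). The gripper opens to 85 mm and grips with 20 to 120 N. Pads are 22 mm wide; open, the fingers measure 114 mm over their backs; the gripper's body (76 mm by 85 mm) begins 54 mm behind the grasp point. The pads swing forward as they close: fully open they stand 13 mm farther back than shut.
Start: joints at [64.549, 7.471, 85.268, -0, 87.261, -4.893], TCP at [210.669, 561.804, 231.292] pointing down, gripper open.
Joint ranges: [-169.43, 169.43], [-51.17, 129.36], [1.28, 143.12], [-76.62, 256.62], [0, 156.53], [-152.29, 152.29]. Speed limits (degrees/s): [136.94, 136.94, 159.86, 180, 180, 180].

### API

Orientations are given as [roll, pitch, yaw] about the fixed x, y, z axes, in that order (R = Rz(yaw) Ry(pitch) Rx(roll)).
In Python, from bench import sense, snapshot, camera_params, hand_in, masks_of, pinpoint gives the robot as it stands.
- The arm moves only by the tool step_arm, never from a script. Its argument "targets" is a list of rows, each an object with "angular": the turn, a rotation vector about the tool's x, y, z scaled (see below), a list of three; "dp": the shift along the tool's x, y, z scaled (see below), a list of three; "fingers": the closure, from 0 (fully open) to 1 (shut). A call has exactly 8 rows; each row is the pose to reach, as a shift and turn from the pose commanded when the call began, along the tool's axes at that moment, turning the shorter way round; what a row does not reach only later rows make up. The controller multiplies each number of a shift by 0.2 m and each number of a turn by 180 degrees. A row lasts 1/8 s, in which the tool goes at most 62.5 mm and 10.7 degrees, less where a joint would pass 70% of its speed; a pose out of reach is approached as far as the arm can. A call with a number of a shift or a turn outside -1 to 1 is refused whole. A call with a gripper value outside its range is refused whole. The fingers move at their own pace and stop on an object; "newtons" is the grip in N (left out, the last holds). Time passes only in rows, so rows that repeat a pose let the fingers close, or fill a call up. It gives the time, the measured TCP pose, the force, the opening and the grip force at its end, in the units of the state.
- sense(): the state, without advancing time (a new reading comes with each control period).
- snapshot(name): name is "scene" or "top" or "wrist"; returns the picture (384x512x3 uint8, blue, green, red); there is no depth.
- camera_params(name): a dict with "vfov" (degrees; the focal length in pixels is half the picture's height over the tangent of half this angle, whatever the lens; pixels are square), "cx", "cy" (the principal point, pixels), "R" (3x3) and "t" (3): a world point X has camera coordinates R X + t. Camera axes: x right, y down, z forward; pixel columns grow to the right and rows downward; lengths in mm; the calibration is good to about 2 mm. A picture is of the moment at which its call begins: read the wrist's pose just before it. camera_params takes no time and is no camera call; for the wrist camera it gives the pose at the moment of the call.
- hand_in(): hands the job in; it is judged then, once.
Trained networks look in the newest picture that a camera, given by its name, has taken for a name from the list of things; names that differ only in an ending like _2 or _b are one class to them, and where a whole thing is asked for, a point or a joint stands for the part that bears it (a point fixed in the world has none). Each returns a list of dicts, best first, with "conf" (0 to 1); they miss things now and then, are a little off and sometimes report something else, mostly with a low value. They report only what shows in the picture. A call takes as long as a camera call.
- masks_of(camera, label): "pixels" (384x512 bool, what is visible of it) and "at" ([column, row] in pixels, amid what is visible of it).
- pinpoint(camera, label): "at" ([column, row] in pixels: a listed point, or the origin of a listed thing).
The state is a dict: "time": time; "joint_pos": joint angles; "qd": joint speeds; "joint_efforts": joint torques, N m; "tool_pos": TCP position; "tcp_rot": TCP orientation; "ft_force": force on the tool from outside, world axes, zero at the start; "wrist_torque": the same for the moment, N m; "finger_gap": finger opening in mm; "grip_force": force on a finger pad.
Only numpy, scipy, OpenCV 4.12 (cv2) and the standard library are available. Lean on these libraries where they do the work, as an engineer would, in place of code of your own. Each camera call takes 0.05 s, during which the arm holds its last target. There are 200 camera calls.

## Working session

There is one attempt and no reset: what is moved stays moved. The work goes in short steps, Python scripts to look and compute and a tool call to move; the robot and the scene stay as the last step left them, time stands still between calls to the robot, and variables do not carry over. Pictures are saved under pics/ and viewed, at most 10 in all, crops included, and the job is handed in when it is done.

Besides the shell and the picture viewer there is one more tool, called after ">>>" as name(argument=value, ...), one argument or row to a line, values as JSON. step_arm: Moves the arm, as the interface text tells. Its arguments: {"type":"object","properties":{"targets":{"type":"array","items":{"type":"object","properties":{"angular":{"type":"array","items":{"type":"number","minimum":-1,"maximum":1}},"dp":{"type":"array","items":{"type":"number","minimum":-1,"maximum":1}},"fingers":{"type":"number"}}}},"newtons":{"type":"number"}},"required":["targets"]}

```bash
mkdir -p pics; cat > h.py <<'E'
import numpy as np, cv2
from bench import *
from scipy.spatial.transform import Rotation as Ro
def ray(cam,px):
    p=camera_params(cam); f=192/np.tan(np.radians(p["vfov"])/2)
    R=np.array(p["R"]);t=np.array(p["t"])
    d=R.T@np.array([(px[0]-p["cx"])/f,(px[1]-p["cy"])/f,1.]); return -R.T@t,d/np.linalg.norm(d)
def atz(cam,px,z):
    o,d=ray(cam,px); return o+d*(z-o[2])/d[2]
def tri(obs):
    A=np.zeros((3,3));b=np.zeros(3)
    for c,px in obs:
        o,d=ray(c,px);M=np.eye(3)-np.outer(d,d);A+=M;b+=M@o
    x=np.linalg.solve(A,b)
    return x,[np.linalg.norm((np.eye(3)-np.outer(d,d))@(x-o)) for o,d in [ray(c,p) for c,p in obs]]
E
python3 - <<'E'
from h import *
s=sense();print(s)
ims=[]
for c in("scene","top"):
    im=snapshot(c);ims.append(im)
cv2.imwrite("pics/a.png",cv2.resize(np.hstack(ims),(800,300)))
P={}
for n in("flap_hinge","crease","tongue_edge","strap_lip","file","stapler","stamp","marker","spool"):
    for c in("scene","top"):
        r=pinpoint(c,n)
        if r: P[n,c]=r[0]["at"];print(n,c,np.round(r[0]["at"],1),round(r[0]["conf"],2))
    if (n,"scene") in P and (n,"top") in P:
        x,e=tri([(c,P[n,c]) for c in("scene","top")]);print("   ",np.round(x,1),np.round(e,1))
E
```

```text
{'time': 0.0, 'joint_pos': array([ 6.45494390e+01,  7.51720843e+00,  8.53321979e+01, -8.27439861e-05,
        8.72579211e+01, -4.89322206e+00]), 'qd': array([ 0.01519989, -0.06440652,  0.01733456,  0.14073147, -0.13117005,
        0.02136971]), 'joint_efforts': array([ 4.77439644e-04, -5.69386768e+01, -5.00558925e+01, -8.68413872e-05,
        1.44804135e-02, -2.75316989e-05]), 'tool_pos': array([210.42978436, 561.29944307, 230.19453072]), 'tcp_rot': array([-1.79893057e+02, -9.07257994e-03,  1.59442657e+02]), 'ft_force': array([0.05497452, 0.21673691, 0.13845998]), 'wrist_torque': array([ 0.01503517, -0.01736813, -0.02478891]), 'grip_force': 0.0, 'finger_gap': 85.15930610136418}
flap_hinge scene [261.5 160.8] 0.74
flap_hinge top [230.7 139.1] 0.84
    [641.   39.   42.7] [3.1 3.1]
crease scene [259.9 144.5] 0.63
crease top [230.3 132.2] 0.63
    [633.1  37.8 112.8] [1.5 1.5]
tongue_edge scene [255.5 130.4] 0.57
tongue_edge top [230.6 129.2] 0.45
    [614.3  36.2 178.2] [1.4 1.4]
strap_lip scene [245.5 194.9] 0.61
strap_lip top [247.3 184.6] 0.65
    [515.    4.7  51.8] [5.7 5.7]
file scene [253.1 199.8] 0.83
file top [240.2 179.9] 0.68
    [549.2  15.5 -17.6] [5.1 5.1]
stapler scene [309.5 210. ] 0.78
stapler top [299.9 167.4] 0.9
    [ 575.1 -140.9    9.1] [5.2 5.2]
stamp scene [193.6 196.7] 0.81
stamp top [191.5 210.7] 0.76
    [460.7 141.9  15.6] [0.2 0.2]
marker scene [226.6 239.3] 0.62
marker top [246.1 231.7] 0.68
    [408.3   5.2 -17.1] [0.3 0.3]
spool scene [205.8 183.2] 0.59
spool top [183.9 181.4] 0.51
    [547.4 170.7 -33.8] [0.9 0.9]
```

View pics/a.png

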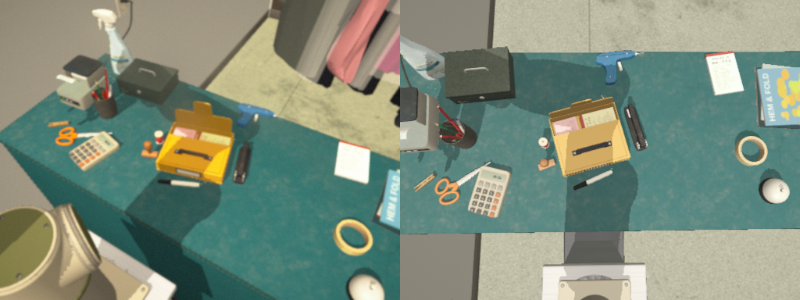

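```bash
python3 - <<'E'
from h import *
for c,v in (("top",dict(hinge=((230.7,139.1),47),lip=((247.3,184.6),53),file=((240.2,179.9),0))),("scene",dict(hinge=((261.5,160.8),47),lip=((245.5,194.9),53),file=((253.1,199.8),0)))):
    for n,(p,z) in v.items(): print(c,n,np.round(atz(c,p,z),1))
    p=camera_params(c);print(-np.array(p["R"]).T@np.array(p["t"]),p["vfov"])
print(camera_params("wrist"))
E
```

```text
top hinge [637.4  41.1  47. ]
top lip [518.7   0.6  53. ]
top file [542.   18.9   0. ]
[348.56372316   1.22729302 903.84413571] 56.89501415749438
scene hinge [639.9  34.9  47. ]
scene lip [509.8   7.9  53. ]
scene file [541.1   4.7   0. ]
[  -5.82129916 -331.52590418  819.3957649 ] 53.10181716237997
{'vfov': 59.59723771986192, 'cx': 257.6398258118788, 'cy': 188.16167804389752, 'R': array([[ 3.51463148e-01,  9.36201418e-01, -7.49124377e-04],
       [ 9.01026166e-01, -3.38040370e-01,  2.71809781e-01],
       [ 2.54215468e-01, -9.62061018e-02, -9.62350706e-01]]), 't': array([-599.78804528,  -36.24744679,  378.42886845])}
```

The left half (scene) shows the yellow file around (197,145), with its flap roughly upright behind the opening. In the right half (top), the file is around (590,138) with its front edge sloping, so yaw is about 15°. The stapler is on its right, and the stamp and spool are on its left. I'll fly to a point behind the flap, where the wrist camera also looks down on the hinge.

>>> step_arm(
  targets=[
    {"dp":[-0.1,-0.05,-0.005],"angular":[0,0,0],"fingers":1},
    {"dp":[-0.2,-0.1,-0.01],"angular":[0,0,0],"fingers":1},
    {"dp":[-0.3,-0.15,-0.015],"angular":[0,0,0],"fingers":1},
    {"dp":[-0.4,-0.2,-0.02],"angular":[0,0,0],"fingers":1},
    {"dp":[-0.5,-0.25,-0.025],"angular":[0,0,0],"fingers":1},
    {"dp":[-0.65,-0.32,-0.03],"angular":[0,0,0],"fingers":1},
    {"dp":[-0.8,-0.4,-0.035],"angular":[0,0,0],"fingers":1},
    {"dp":[-1,-0.49,-0.04],"angular":[0,0,0],"fingers":1},
  ],
  newtons=20,
)

```text
time: 2.0
tool_pos: [364.6, 398.1, 239.6]
tcp_rot: [180.0, 0.0, 159.4]
ft_force: [0.4, -0.4, 0.3]
finger_gap: 0.1
grip_force: 0.0
```

>>> step_arm(
  targets=[
    {"dp":[-0.125,-0.06,-0.005],"angular":[0,0,0],"fingers":1},
    {"dp":[-0.25,-0.12,-0.01],"angular":[0,0,0],"fingers":1},
    {"dp":[-0.375,-0.18,-0.015],"angular":[0,0,0],"fingers":1},
    {"dp":[-0.5,-0.24,-0.02],"angular":[0,0,0],"fingers":1},
    {"dp":[-0.625,-0.3,-0.025],"angular":[0,0,0],"fingers":1},
    {"dp":[-0.75,-0.37,-0.03],"angular":[0,0,0],"fingers":1},
    {"dp":[-0.875,-0.43,-0.035],"angular":[0,0,0],"fingers":1},
    {"dp":[-1,-0.49,-0.04],"angular":[0,0,0],"fingers":1},
  ],
)

```text
time: 3.0
tool_pos: [517.2, 235.7, 247.6]
tcp_rot: [180.0, 0.0, 159.4]
ft_force: [-0.6, 0.2, 0.4]
finger_gap: 0.5
grip_force: 0.0
```

>>> step_arm(
  targets=[
    {"dp":[-0.125,-0.06,-0.005],"angular":[0,0,0],"fingers":1},
    {"dp":[-0.25,-0.12,-0.01],"angular":[0,0,0],"fingers":1},
    {"dp":[-0.375,-0.18,-0.015],"angular":[0,0,0],"fingers":1},
    {"dp":[-0.5,-0.24,-0.02],"angular":[0,0,0],"fingers":1},
    {"dp":[-0.625,-0.3,-0.025],"angular":[0,0,0],"fingers":1},
    {"dp":[-0.75,-0.37,-0.03],"angular":[0,0,0],"fingers":1},
    {"dp":[-0.875,-0.43,-0.035],"angular":[0,0,0],"fingers":1},
    {"dp":[-1,-0.49,-0.04],"angular":[0,0,0],"fingers":1},
  ],
)

```text
time: 4.0
tool_pos: [669.6, 73.4, 255.6]
tcp_rot: [-180.0, 0.0, 159.4]
ft_force: [0.1, 0.7, 0.3]
finger_gap: 0.1
grip_force: 0.0
```

>>> step_arm(
  targets=[
    {"dp":[-0.04,-0.02,-0.01],"angular":[0,0,-0.05],"fingers":1},
    {"dp":[-0.08,-0.04,-0.015],"angular":[0,0,-0.1],"fingers":1},
    {"dp":[-0.12,-0.05,-0.02],"angular":[0,0,-0.15],"fingers":1},
    {"dp":[-0.13,-0.06,-0.02],"angular":[0,0,-0.198],"fingers":1},
    {"dp":[-0.13,-0.06,-0.02],"angular":[0,0,-0.198],"fingers":1},
    {"dp":[-0.13,-0.06,-0.02],"angular":[0,0,-0.198],"fingers":1},
    {"dp":[-0.13,-0.06,-0.02],"angular":[0,0,-0.198],"fingers":1},
    {"dp":[-0.13,-0.06,-0.02],"angular":[0,0,-0.198],"fingers":1},
  ],
)

```text
time: 5.0
tool_pos: [689.3, 55.5, 259.3]
tcp_rot: [180.0, 0.0, -165.0]
ft_force: [-0.2, -0.6, 0.2]
finger_gap: -0.2
grip_force: 0.0
```

```bash
python3 - <<'E'
from h import *
s=sense();print(s["time"],s["tool_pos"],s["tcp_rot"],s["finger_gap"],s["ft_force"])
im=snapshot("wrist");cv2.imwrite("pics/b.png",im)
p=camera_params("wrist");print(-np.array(p["R"]).T@np.array(p["t"]))
for n,z in(("flap_hinge",47),("crease",118),("tongue_edge",178),("strap_lip",53)):
    for r in pinpoint("wrist",n)[:2]: print(n,np.round(r["at"]),round(r["conf"],2),np.round(atz("wrist",r["at"],z),1))
E
```

```text
5.0 [689.26411042  55.52195834 259.33650273] [ 1.79998481e+02  3.80237754e-05 -1.64964828e+02] -0.19427712444384584 [-0.17393175 -0.62630696  0.15208247]
[623.85530771  37.28688316 401.61627671]
flap_hinge [253. 104.] 0.65 [635.3  35.6  47. ]
crease [254.  98.] 0.86 [627.8  34.8 118. ]
tongue_edge [248.  79.] 0.89 [616.7  29.3 178. ]
```

View pics/b.png

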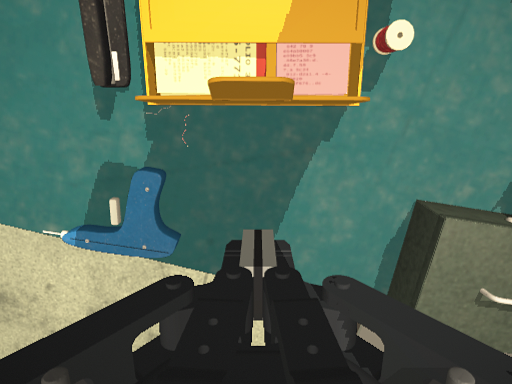

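The wrist view shows the flap's rear edge along row 100 and the tongue at (251,88). It is square with the tool, so the yaw of 15° is right, and the tongue centre is about 5 mm to tool −y. Estimated angles are flap ≈ 1.47 and tongue ≈ 0.1–0.2. I'll drop in behind the tongue, then fold it over in an arc.

>>> step_arm(
  targets=[
    {"dp":[0,-0.01,0.15],"angular":[0,0,0],"fingers":1},
    {"dp":[0,-0.025,0.3],"angular":[0,0,0],"fingers":1},
    {"dp":[0,-0.025,0.42],"angular":[0,0,0],"fingers":1},
    {"dp":[0.05,-0.025,0.47],"angular":[0,0,0],"fingers":1},
    {"dp":[0.12,-0.025,0.47],"angular":[0,0,0],"fingers":1},
    {"dp":[0.2,-0.025,0.47],"angular":[0,0,0],"fingers":1},
    {"dp":[0.25,-0.025,0.47],"angular":[0,0,0],"fingers":1},
    {"dp":[0.25,-0.025,0.47],"angular":[0,0,0],"fingers":1},
  ],
)

```text
time: 6.25
tool_pos: [642.2, 37.5, 165.6]
tcp_rot: [-180.0, 0.0, -164.9]
ft_force: [0.6, 0.8, -0.4]
finger_gap: 0.4
grip_force: 0.0
```

>>> step_arm(
  targets=[
    {"dp":[0.06,0,0],"angular":[0,0,0],"fingers":1},
    {"dp":[0.09,0,0.01],"angular":[0,0,0],"fingers":1},
    {"dp":[0.125,0,0.025],"angular":[0,0,0],"fingers":1},
    {"dp":[0.155,0,0.045],"angular":[0,0,0],"fingers":1},
    {"dp":[0.18,0,0.07],"angular":[0,0,0],"fingers":1},
    {"dp":[0.2,0,0.095],"angular":[0,0,0],"fingers":1},
    {"dp":[0.215,0,0.125],"angular":[0,0,0],"fingers":1},
    {"dp":[0.23,0,0.155],"angular":[0,0,0],"fingers":1},
  ],
)

```text
time: 7.25
tool_pos: [597.8, 25.6, 133.8]
tcp_rot: [180.0, -0.0, -164.9]
ft_force: [0.4, -0.1, 0.1]
finger_gap: -0.2
grip_force: 0.2
```

```bash
python3 - <<'E'
from h import *
s=sense();print(s["time"],s["tool_pos"],s["ft_force"])
ims=[cv2.resize(snapshot("scene")[100:250,180:350],(452,400),interpolation=2),cv2.resize(snapshot("wrist")[0:384],(348,400))]
cv2.imwrite("pics/c.png",np.hstack(ims))
E
```

```text
7.25 [597.76860908  25.62965399 133.80128257] [ 0.36615403 -0.06710122  0.06012785]
```

View pics/c.png

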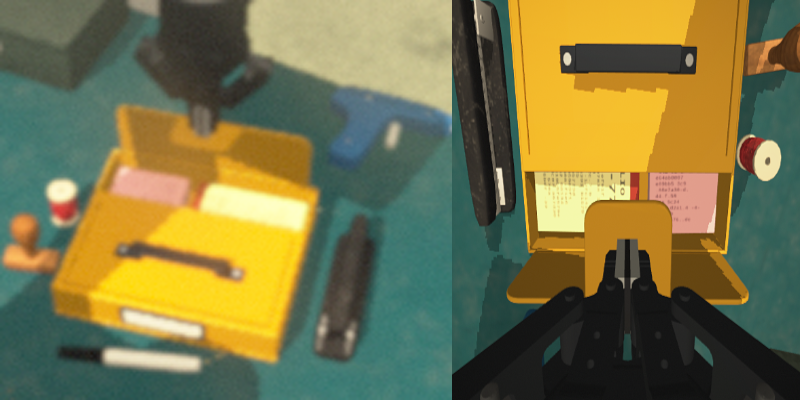

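The tongue is folded forward over the opening (wrist crop: tongue at (628,225)) and the flap still stands. I'll fold the tongue a touch more, then retreat behind the flap and look.

>>> step_arm(
  targets=[
    {"dp":[0.005,0,0.02],"angular":[0,0,0],"fingers":1},
    {"dp":[0.01,0,0.04],"angular":[0,0,0],"fingers":1},
    {"dp":[0.01,0,0.04],"angular":[0,0,0],"fingers":1},
    {"dp":[0.01,0,-0.1],"angular":[0,0,0],"fingers":1},
    {"dp":[-0.15,0,-0.15],"angular":[0,0,0],"fingers":1},
    {"dp":[-0.38,0,-0.15],"angular":[0,0,0],"fingers":1},
    {"dp":[-0.4,0,-0.12],"angular":[0,0,0],"fingers":1},
    {"dp":[-0.4,0,-0.1],"angular":[0,0,0],"fingers":1},
  ],
)

```text
time: 8.35
tool_pos: [674.7, 46.5, 153.2]
tcp_rot: [180.0, -0.1, -164.9]
ft_force: [-0.1, -0.3, 0.2]
finger_gap: 0.2
grip_force: 0.0
```

```bash
python3 - <<'E'
from h import *
s=sense();T=s["tool_pos"];print(s["time"],T,s["ft_force"])
f=np.array([-.966,-.259,0]);y=np.array([-.259,.966,0]);H=np.array([635.3,35.6,0])
P={}
for c in("scene","top","wrist"): snapshot(c)
for n,z in(("flap_hinge",47),("crease",118),("tongue_edge",127),("strap_lip",53)):
    o=[]
    for c in("wrist","top","scene"):
        r=pinpoint(c,n)
        if r and r[0]["conf"]>.4:
            X=atz(c,r[0]["at"],z);o.append((c,r[0]["at"]))
            print(n,c,np.round(r[0]["at"]),round(r[0]["conf"],2),"u,y",np.round([(X-H)@f,(X-H)@y],1))
    if len(o)>1: X,e=tri(o);print("   tri u,y,z",np.round([(X-H)@f,(X-H)@y,X[2]],1),np.round(e,1))
print((T-H)@f)
cv2.imwrite("pics/d.png",snapshot("wrist"))
E
```

```text
8.35 [674.6919183   46.51818442 153.15417264] [-0.06628561 -0.28306619  0.23863375]
flap_hinge scene [263. 163.] 0.69 u,y [ 3.8 -8.5]
crease wrist [257. 131.] 0.83 u,y [ 7.4 -1.1]
crease scene [260. 144.] 0.72 u,y [3.2 1.8]
   tri u,y,z [  8.1  -0.3 123.1] [0.8 0.8]
tongue_edge scene [252. 155.] 0.88 u,y [57.9  6. ]
strap_lip top [245. 188.] 0.64 u,y [127.8   4.9]
strap_lip scene [246. 194.] 0.84 u,y [125.5   3.9]
   tri u,y,z [127.8   4.2  55.3] [1. 1.]
-40.88040284674656
```

View pics/d.png

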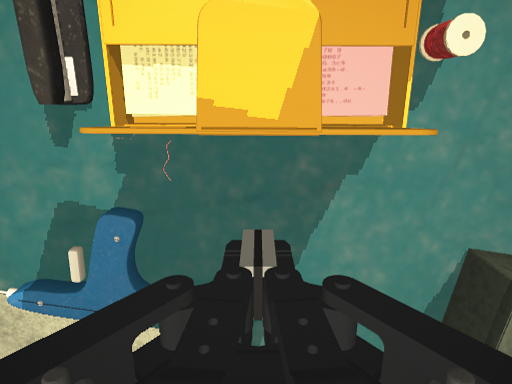

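```bash
python3 - <<'E'
from h import *
f=np.array([-.966,-.259,0]);y=np.array([-.259,.966,0]);H=np.array([635.3,35.6,0])
im=cv2.imread("pics/d.png").astype(float)
g=np.abs(np.gradient(cv2.GaussianBlur(im,(3,3),0),axis=1)).sum(2)
for r in range(50,125,10):
    print(r,185+g[r,185:212].argmax(),308+g[r,308:335].argmax())
r=masks_of("wrist","tongue")
if r: 
    m=r[0]["pixels"];print(r[0]["conf"]);[print(k,np.where(m[k])[0][[0,-1]]) for k in (0,5,10,15,20,40,60,80,100,120) if m[k].any()]
for row in(-3,0,5,10): print(row,[np.round([x@f-H@f,x[2]],1) for x in [tri([("wrist",(258,row)),("scene",(252,155))])[0]]])
E
```

```text
50 196 322
60 197 322
70 196 322
80 196 322
90 196 322
100 196 322
110 196 322
120 195 322
0.63
0 [208 309]
5 [203 314]
10 [200 317]
15 [199 320]
20 [198 321]
40 [197 321]
60 [197 321]
80 [197 321]
100 [195 321]
120 [196 321]
-3 [array([ 66.6, 137.8])]
0 [array([ 65.7, 136.9])]
5 [array([ 64.2, 135.4])]
10 [array([ 62.6, 133.8])]
```

```bash
python3 - <<'E'
from h import *
f=np.array([-.966,-.259,0]);H=np.array([635.3,35.6,0])
for zc in (115,119,123):
  c=atz("wrist",(258,129),zc);o,d=ray("wrist",(258,-4))
  b=d@(o-c);q=(o-c)@(o-c)-62**2;D=b*b-q
  print(zc,"crease u",round((c-H)@f,1),"D",round(D,1))
  for s in(-1,1):
    x=o+d*(-b+s*np.sqrt(max(D,0)));dx=x-c;print("   edge u,z",np.round([(x-H)@f,x[2]],1),"phi",np.round(np.arctan2(dx@f,dx[2]),3))
p=camera_params("wrist");print(np.array(p["R"])[2],-np.array(p["R"]).T@p["t"],sense()["tool_pos"])
E
```

```text
115 crease u 8.3 D 19.6
   edge u,z [ 67.2 134.3] phi 1.254
   edge u,z [ 69.4 125.7] phi 1.397
119 crease u 8.7 D 186.3
   edge u,z [ 64.1 146.9] phi 1.103
   edge u,z [ 70.7 120.5] phi 1.547
123 crease u 9.1 D 349.2
   edge u,z [ 61.9 155.5] phi 1.019
   edge u,z [ 71.  119.2] phi 1.631
[ 0.26216807  0.07030074 -0.96245816] [609.78224354  28.15100542 296.54279269] [675.21765758  46.49438411 154.28595925]
```

Together these put the tongue near horizontal, fold ≈ 1.4–1.5, with the crease at u≈8 and z≈119. Next I'll lower behind the flap and push it forward in an arc to about 0.75 rad, then check.

>>> step_arm(
  targets=[
    {"dp":[0,0,0.12],"angular":[0,0,0],"fingers":1},
    {"dp":[0.03,0,0.213],"angular":[0,0,0],"fingers":1},
    {"dp":[0.145,0,0.213],"angular":[0,0,0],"fingers":1},
    {"dp":[0.19,0,0.214],"angular":[0,0,0],"fingers":1},
    {"dp":[0.215,0,0.216],"angular":[0,0,0],"fingers":1},
    {"dp":[0.235,0,0.218],"angular":[0,0,0],"fingers":1},
    {"dp":[0.253,0,0.223],"angular":[0,0,0],"fingers":1},
    {"dp":[0.275,0,0.23],"angular":[0,0,0],"fingers":1},
  ],
)

```text
time: 10.2
tool_pos: [622.5, 32.2, 108.9]
tcp_rot: [-180.0, 0.1, -164.9]
ft_force: [1.8, 0.6, 3.0]
finger_gap: -0.1
grip_force: 1.0
```

>>> step_arm(
  targets=[
    {"dp":[0.02,0,0.007],"angular":[0,0,0],"fingers":1},
    {"dp":[0.04,0,0.015],"angular":[0,0,0],"fingers":1},
    {"dp":[0.058,0,0.025],"angular":[0,0,0],"fingers":1},
    {"dp":[0.075,0,0.037],"angular":[0,0,0],"fingers":1},
    {"dp":[0.093,0,0.049],"angular":[0,0,0],"fingers":1},
    {"dp":[0.105,0,0.059],"angular":[0,0,0],"fingers":1},
    {"dp":[0.118,0,0.069],"angular":[0,0,0],"fingers":1},
    {"dp":[0.129,0,0.08],"angular":[0,0,0],"fingers":1},
  ],
)

```text
time: 11.2
tool_pos: [597.0, 25.4, 92.1]
tcp_rot: [180.0, -0.0, -164.9]
ft_force: [1.0, 0.0, 2.4]
finger_gap: 0.2
grip_force: 1.0
```

```bash
cat > v.py <<'E'
from h import *
import sys
s=sense();T=s["tool_pos"];print(s["time"],T,s["ft_force"])
f=np.array([-.966,-.259,0]);y=np.array([-.259,.966,0]);H=np.array([635.3,35.6,0])
ims=[cv2.resize(snapshot("scene")[100:250,180:350],(452,400),interpolation=2),cv2.resize(snapshot("wrist"),(348,261))]
ims[1]=np.vstack([ims[1],np.zeros((139,348,3),np.uint8)])
cv2.imwrite("pics/%s.png"%sys.argv[1],np.hstack(ims))
for n in ("crease","tongue_edge","strap_lip","flap_hinge"):
    o=[]
    for c in("wrist","scene"):
        r=pinpoint(c,n)
        if r: o.append((c,r[0]["at"]));print(n,c,np.round(r[0]["at"]),round(r[0]["conf"],2))
    if len(o)>1: X,e=tri(o);print("   u,y,z",np.round([(X-H)@f,(X-H)@y,X[2]],1),np.round(e,1))
print("tcp u",(T-H)@f)
E
python3 v.py e
```

```text
11.2 [597.01904485  25.42406548  92.13545101] [0.95139454 0.04780258 2.35884692]
crease wrist [262. 221.] 0.92
crease scene [256. 165.] 0.69
   u,y,z [49.1  0.5 85.1] [1.1 1.1]
tongue_edge wrist [258. 101.] 0.96
tongue_edge scene [247. 186.] 0.98
   u,y,z [105.6   4.1  61.2] [4.9 4.9]
strap_lip wrist [258.  63.] 0.76
strap_lip scene [245. 192.] 0.94
   u,y,z [123.3   3.4  57.9] [3.8 3.8]
flap_hinge scene [263. 162.] 0.6
tcp u 39.61496971576184
```

View pics/e.png

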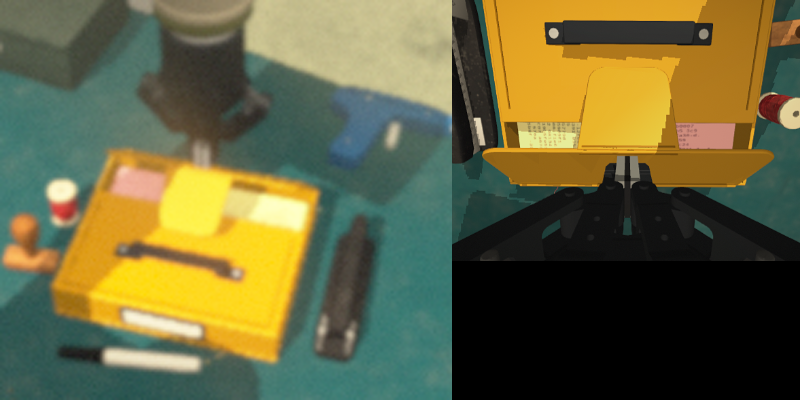

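The tongue's edge lies above the panel, well on the hinge side of the strap (wrist inset: edge at row 68, strap at row 33). I'll keep lowering.

>>> step_arm(
  targets=[
    {"dp":[0.016,0,0.018],"angular":[0,0,0],"fingers":1},
    {"dp":[0.031,0,0.037],"angular":[0,0,0],"fingers":1},
    {"dp":[0.04,0,0.05],"angular":[0,0,0],"fingers":1},
    {"dp":[0.048,0,0.065],"angular":[0,0,0],"fingers":1},
    {"dp":[0.056,0,0.078],"angular":[0,0,0],"fingers":1},
    {"dp":[0.063,0,0.092],"angular":[0,0,0],"fingers":1},
    {"dp":[0.068,0,0.105],"angular":[0,0,0],"fingers":1},
    {"dp":[0.074,0,0.12],"angular":[0,0,0],"fingers":1},
  ],
)

```text
time: 12.7
tool_pos: [582.7, 21.5, 68.0]
tcp_rot: [180.0, -0.0, -164.9]
ft_force: [-0.5, -1.0, 4.1]
finger_gap: 0.0
grip_force: 1.5
```

```bash
python3 v.py f
```

```text
12.7 [582.67363488  21.52581111  68.01586837] [-0.54154236 -0.97694579  4.12805376]
crease wrist [260. 215.] 0.74
crease scene [250. 174.] 0.56
   u,y,z [75.5  4.  76.7] [4.2 4.2]
tongue_edge scene [246. 196.] 0.92
strap_lip wrist [257.  91.] 0.92
strap_lip scene [248. 194.] 0.77
   u,y,z [ 1.235e+02 -1.000e-01  5.270e+01] [0.8 0.8]
flap_hinge scene [263. 164.] 0.75
tcp u 54.48228363021975
```

View pics/f.png

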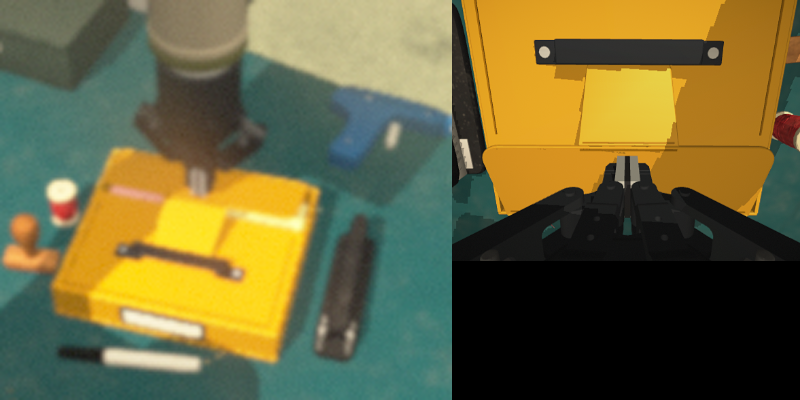

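The tongue's edge is now at the strap's lip: the rounded corners no longer show and the edge vanishes under the bar at row 67. Pressing on to flat.

>>> step_arm(
  targets=[
    {"dp":[0.005,0,0.016],"angular":[0,0,0],"fingers":1},
    {"dp":[0.009,0,0.033],"angular":[0,0,0],"fingers":1},
    {"dp":[0.012,0,0.048],"angular":[0,0,0],"fingers":1},
    {"dp":[0.014,0,0.063],"angular":[0,0,0],"fingers":1},
    {"dp":[0.016,0,0.075],"angular":[0,0,0],"fingers":1},
    {"dp":[0.016,0,0.085],"angular":[0,0,0],"fingers":1},
    {"dp":[0.016,0,0.093],"angular":[0,0,0],"fingers":1},
    {"dp":[0.016,0,0.096],"angular":[0,0,0],"fingers":1},
  ],
)

```text
time: 14.2
tool_pos: [579.6, 20.7, 48.9]
tcp_rot: [180.0, -0.0, -164.9]
ft_force: [-1.3, -0.5, 3.1]
finger_gap: 0.2
grip_force: 1.4
```

>>> step_arm(
  targets=[
    {"dp":[0,0,0.003],"angular":[0,0,0],"fingers":1},
    {"dp":[0,0,0.005],"angular":[0,0,0],"fingers":1},
    {"dp":[0,0,0.007],"angular":[0,0,0],"fingers":1},
    {"dp":[0,0,0.009],"angular":[0,0,0],"fingers":1},
    {"dp":[0,0,0.01],"angular":[0,0,0],"fingers":1},
    {"dp":[0,0,0.01],"angular":[0,0,0],"fingers":1},
    {"dp":[0,0,0.01],"angular":[0,0,0],"fingers":1},
    {"dp":[0,0,0.01],"angular":[0,0,0],"fingers":1},
  ],
)

```text
time: 15.2
tool_pos: [579.7, 20.7, 48.3]
tcp_rot: [-180.0, -0.0, -164.9]
ft_force: [-8.2, -0.6, 13.6]
finger_gap: -0.1
grip_force: 7.0
```

```bash
python3 v.py g
```

```text
15.2 [579.67854853  20.68059333  48.28879248] [-8.23787854 -0.57328989 13.64908211]
crease wrist [261. 211.] 0.89
crease scene [252. 180.] 0.72
   u,y,z [78.2  1.1 57.3] [0.7 0.7]
strap_lip wrist [260. 101.] 0.65
strap_lip scene [245. 190.] 0.87
   u,y,z [124.    3.6  66.9] [3.6 3.6]
flap_hinge wrist [258. 342.] 0.68
flap_hinge scene [260. 164.] 0.72
   u,y,z [-2.8  0.  36.7] [2.3 2.3]
tcp u 57.594448449120755
```

View pics/g.png

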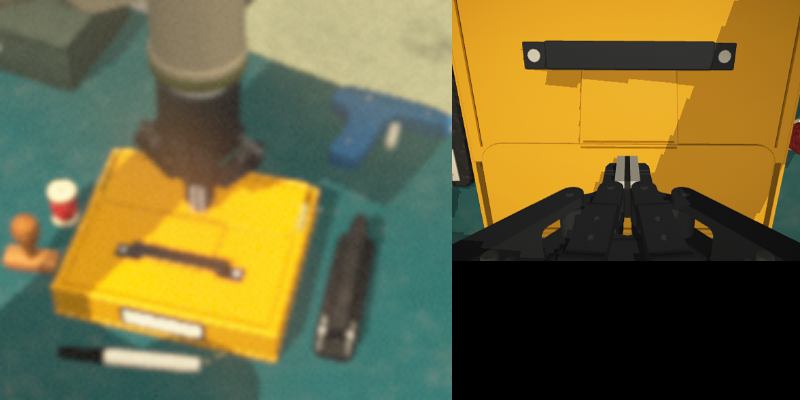

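The flap is flat on its stop (13.6 N at z = 48.3) and the tongue runs under the strap at inset row 70. Lifting off.

>>> step_arm(
  targets=[
    {"dp":[0,0,-0.01],"angular":[0,0,0],"fingers":1},
    {"dp":[0,0,-0.05],"angular":[0,0,0],"fingers":1},
    {"dp":[0,0,-0.15],"angular":[0,0,0],"fingers":1},
    {"dp":[0,0,-0.3],"angular":[0,0,0],"fingers":1},
    {"dp":[0,0,-0.45],"angular":[0,0,0],"fingers":1},
    {"dp":[0,0,-0.5],"angular":[0,0,0],"fingers":1},
    {"dp":[0,0,-0.5],"angular":[0,0,0],"fingers":1},
    {"dp":[0,0,-0.5],"angular":[0,0,0],"fingers":1},
  ],
)

```text
time: 16.7
tool_pos: [579.0, 20.8, 145.7]
tcp_rot: [180.0, -0.1, -164.9]
ft_force: [-0.7, -0.9, -0.2]
finger_gap: 0.1
grip_force: 0.0
```

```bash
python3 v.py i
```

```text
16.7 [578.95548071  20.8178479  145.68902228] [-0.66340354 -0.93872581 -0.18679551]
crease wrist [259. 165.] 0.93
crease scene [252. 181.] 0.66
   u,y,z [76.7  1.4 51. ] [0.7 0.7]
tongue_edge wrist [448.  80.] 0.63
tongue_edge scene [246. 198.] 0.56
   u,y,z [147.5  38.2 112.3] [52.3 52.3]
strap_lip wrist [257.  97.] 0.87
strap_lip scene [246. 193.] 0.95
   u,y,z [124.2   1.5  58.9] [3. 3.]
flap_hinge scene [261. 162.] 0.59
tcp u 58.25738303060253
```

View pics/i.png

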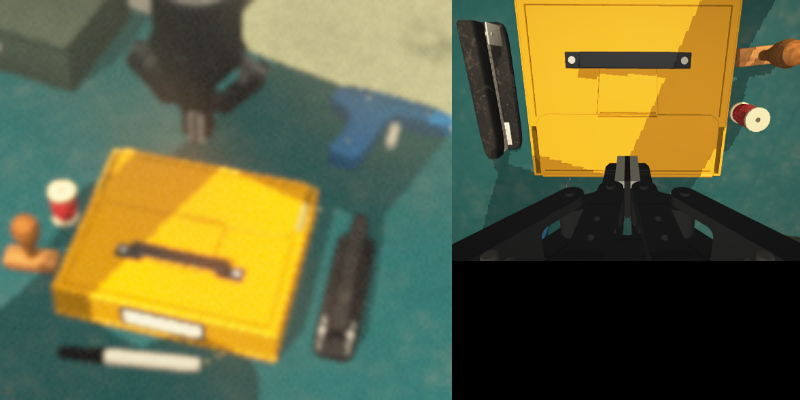

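The flap stays shut after release: its crease is flat at inset row 115, the tongue goes under the strap at row 70, and the file and its neighbours haven't moved.

```bash
python3 -c "
from bench import *
print(hand_in())"
```

```text
the job is handed in; nothing more can be done
None
```

The ticket file is closed and handed in: the flap lies flat and stays shut with the arm clear, and the last pictures show the tongue running under the strap and the neighbouring things where they stood; no verdict came back.

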